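Pack the goldsmith's tools into the box the brass token marks

TASK

Pack all the tool blocks on the bench into the box that has the brass token in front of it, heaviest lowest: the two steel blocks flat side by side on the box floor, every wooden block flat directly on steel, and every cork pad flat on top of those (on wood, steel or another pad), no heavier block over a lighter one. If an amber jar has been left in that box, first take it out and stand it upright in the white saucer; a jar in the other box, marked with the red token, stays where it is. When everything is packed, and only then, set the brass token knob-up on top of the pack, and leave the red token and all the other things on the bench undisturbed.

Things in the scene. Friction and masses are not known exactly. Their poses are not given: they have to be found in the camera images.
- box_a: fixed open plywood packing box at the robot's left (+y). Origin: centre of its underside, on the table. Outside 152 mm along its own x (which points roughly away from the robot) by 116 mm along its own y, 56 mm high; walls and floor 6 mm thick, so inside 140 x 104 x 50 mm deep and the inner floor is 6 mm above the origin. The two boxes look alike; the token in front of it (about 120 mm from its centre towards the robot) tells its use
- box_b: fixed open plywood packing box at the robot's right (-y). Origin: centre of its underside, on the table. Outside 152 mm along its own x (which points roughly away from the robot) by 116 mm along its own y, 56 mm high; walls and floor 6 mm thick, so inside 140 x 104 x 50 mm deep and the inner floor is 6 mm above the origin. The two boxes look alike; the token in front of it (about 120 mm from its centre towards the robot) tells its use
- steel_1: bright steel dapping block with dark round dimples (always present), 60 mm along its own x, 44 mm along its own y, 22 mm thick, lying flat on the table; origin: centre of its underside; about 0.45 kg
- steel_2: bright steel dapping block with dark round dimples (always present), 60 mm along its own x, 44 mm along its own y, 22 mm thick, lying flat on the table; origin: centre of its underside; about 0.45 kg
- wood_1: brown hardwood forming block with two dark round recesses (may be absent), 60 mm along its own x, 44 mm along its own y, 22 mm thick, lying flat on the table; origin: centre of its underside; about 50 g
- wood_2: brown hardwood forming block with two dark round recesses (may be absent), 60 mm along its own x, 44 mm along its own y, 22 mm thick, lying flat on the table; origin: centre of its underside; about 50 g
- cork_1: light speckled plain cork pad (may be absent), 60 mm along its own x, 60 mm along its own y, 18 mm thick, lying flat on the table; origin: centre of its underside; about 15 g
- cork_2: light speckled plain cork pad (may be absent), 60 mm along its own x, 60 mm along its own y, 18 mm thick, lying flat on the table; origin: centre of its underside; about 15 g
- cork_3: light speckled plain cork pad (may be absent), 60 mm along its own x, 60 mm along its own y, 18 mm thick, lying flat on the table; origin: centre of its underside; about 15 g
- token_brass: brass job token: disc 40 mm across and 6 mm thick with a round knob on its centre, 18 mm across and 14 mm high (20 mm high in all); origin: centre of its underside; 50 g; stands in front of one of the boxes. It marks the box to pack
- token_red: red job token: disc 40 mm across and 6 mm thick with a round knob on its centre, 18 mm across and 14 mm high (20 mm high in all); origin: centre of its underside; 50 g; stands in front of one of the boxes. It marks the box on hold
- jar_a: closed amber glass jar with a white cap, 38 mm across, 50 mm high, 80 g, left standing in the middle of box_a; origin: centre of its underside. Only one of jar_a and jar_b is present
- jar_b: closed amber glass jar with a white cap, 38 mm across, 50 mm high, 80 g, left standing in the middle of box_b; origin: centre of its underside. Only one of jar_a and jar_b is present
- dish: fixed round white saucer, 100 mm across, rim 10 mm high, floor 4 mm thick and about 84 mm across inside, in the middle beyond the parts; origin: centre of its underside
- crucible: bystander: small white ceramic crucible, 40 mm across, 34 mm high, among the parts; origin: centre of its underside
- mandrel_stub: bystander: blue ring stand, foot 38 mm across, 32 mm high, just beyond the parts on the right; origin: centre of its underside
- flux_bottle: bystander: white plastic jar, 52 mm across, 85 mm high, beyond the parts to the right; origin: centre of its underside
- oil_can: bystander: copper can, 44 mm across, 70 mm high, beyond the parts to the left; origin: centre of its underside
- hammer: bystander: hammer lying on the table near the robot on the right, 240 mm long; origin near its middle, at its underside
Not all that is in view belongs to the job. Leave any blue look-alike of the cork_3 alone.

How it is judged:
On the way, in this order (a step that is already met when the one before it is completed fails the run):
1. the box behind the brass token is cleared of any jar and holds every block and pad: steel on its floor, wood on steel, cork on top (((horizontal distance between token_red and box_b below 0.2 m and (x of steel_1 in the frame of box_a between -0.07 and 0.07 m and y of steel_1 in the frame of box_a between -0.052 and 0.052 m and z of steel_1 in the frame of box_a between 0.001 and 0.012 m and angle between steel_1's own z axis and vertical below 0.15 rad) and (x of steel_2 in the frame of box_a between -0.07 and 0.07 m and y of steel_2 in the frame of box_a between -0.052 and 0.052 m and z of steel_2 in the frame of box_a between 0.001 and 0.012 m and angle between steel_2's own z axis and vertical below 0.15 rad) and (x of wood_1 in the frame of box_a between -0.07 and 0.07 m and y of wood_1 in the frame of box_a between -0.052 and 0.052 m and z of wood_1 in the frame of box_a between 0.023 and 0.034 m and angle between wood_1's own z axis and vertical below 0.15 rad) and (x of wood_2 in the frame of box_a between -0.07 and 0.07 m and y of wood_2 in the frame of box_a between -0.052 and 0.052 m and z of wood_2 in the frame of box_a between 0.023 and 0.034 m and angle between wood_2's own z axis and vertical below 0.15 rad) and (x of cork_1 in the frame of box_a between -0.07 and 0.07 m and y of cork_1 in the frame of box_a between -0.052 and 0.052 m and z of cork_1 in the frame of box_a between 0.023 and 0.11 m and angle between the z axis of cork_1 and the z axis of box_a, either way round below 0.15 rad) and (x of cork_2 in the frame of box_a between -0.07 and 0.07 m and y of cork_2 in the frame of box_a between -0.052 and 0.052 m and z of cork_2 in the frame of box_a between 0.023 and 0.11 m and angle between the z axis of cork_2 and the z axis of box_a, either way round below 0.15 rad) and (x of cork_3 in the frame of box_a between -0.07 and 0.07 m and y of cork_3 in the frame of box_a between -0.052 and 0.052 m and z of cork_3 in the frame of box_a between 0.023 and 0.11 m and angle between the z axis of cork_3 and the z axis of box_a, either way round below 0.15 rad) and horizontal distance between jar_a and dish below 0.04 m and z of jar_a in the frame of dish between 0 and 0.012 m and angle between jar_a's own z axis and vertical below 0.15 rad and (x of jar_b in the frame of box_b between -0.07 and 0.07 m and y of jar_b in the frame of box_b between -0.052 and 0.052 m and z of jar_b in the frame of box_b between 0 and 0.02 m and angle between jar_b's own z axis and vertical below 0.15 rad)) or (horizontal distance between token_red and box_a below 0.2 m and (x of steel_1 in the frame of box_b between -0.07 and 0.07 m and y of steel_1 in the frame of box_b between -0.052 and 0.052 m and z of steel_1 in the frame of box_b between 0.001 and 0.012 m and angle between steel_1's own z axis and vertical below 0.15 rad) and (x of steel_2 in the frame of box_b between -0.07 and 0.07 m and y of steel_2 in the frame of box_b between -0.052 and 0.052 m and z of steel_2 in the frame of box_b between 0.001 and 0.012 m and angle between steel_2's own z axis and vertical below 0.15 rad) and (x of wood_1 in the frame of box_b between -0.07 and 0.07 m and y of wood_1 in the frame of box_b between -0.052 and 0.052 m and z of wood_1 in the frame of box_b between 0.023 and 0.034 m and angle between wood_1's own z axis and vertical below 0.15 rad) and (x of wood_2 in the frame of box_b between -0.07 and 0.07 m and y of wood_2 in the frame of box_b between -0.052 and 0.052 m and z of wood_2 in the frame of box_b between 0.023 and 0.034 m and angle between wood_2's own z axis and vertical below 0.15 rad) and (x of cork_1 in the frame of box_b between -0.07 and 0.07 m and y of cork_1 in the frame of box_b between -0.052 and 0.052 m and z of cork_1 in the frame of box_b between 0.023 and 0.11 m and angle between the z axis of cork_1 and the z axis of box_b, either way round below 0.15 rad) and (x of cork_2 in the frame of box_b between -0.07 and 0.07 m and y of cork_2 in the frame of box_b between -0.052 and 0.052 m and z of cork_2 in the frame of box_b between 0.023 and 0.11 m and angle between the z axis of cork_2 and the z axis of box_b, either way round below 0.15 rad) and (x of cork_3 in the frame of box_b between -0.07 and 0.07 m and y of cork_3 in the frame of box_b between -0.052 and 0.052 m and z of cork_3 in the frame of box_b between 0.023 and 0.11 m and angle between the z axis of cork_3 and the z axis of box_b, either way round below 0.15 rad) and horizontal distance between jar_b and dish below 0.04 m and z of jar_b in the frame of dish between 0 and 0.012 m and angle between jar_b's own z axis and vertical below 0.15 rad and (x of jar_a in the frame of box_a between -0.07 and 0.07 m and y of jar_a in the frame of box_a between -0.052 and 0.052 m and z of jar_a in the frame of box_a between 0 and 0.02 m and angle between jar_a's own z axis and vertical below 0.15 rad)))), for 0.3 s.
2. the brass token then stands on top of the pack in that box (((horizontal distance between token_red and box_b below 0.2 m and x of token_brass in the frame of box_a between -0.07 and 0.07 m and y of token_brass in the frame of box_a between -0.052 and 0.052 m and z of token_brass in the frame of box_a between 0.026 and 0.12 m and angle between token_brass's own z axis and vertical below 0.2 rad) or (horizontal distance between token_red and box_a below 0.2 m and x of token_brass in the frame of box_b between -0.07 and 0.07 m and y of token_brass in the frame of box_b between -0.052 and 0.052 m and z of token_brass in the frame of box_b between 0.026 and 0.12 m and angle between token_brass's own z axis and vertical below 0.2 rad))), for 0.3 s.
At the end, for the whole second after the job is handed in: In the marked box, flat within 0.15 rad: steel on the floor (6 mm), wood 22 mm above it (-5, +6 mm), cork 17 mm or more above it, brass token upright (0.2 rad) 20 mm or more above it. Its jar, if any, upright within 40 mm of the saucer centre; a jar in the other box still there. All at rest (((horizontal distance between token_red and box_b below 0.2 m and (x of steel_1 in the frame of box_a between -0.07 and 0.07 m and y of steel_1 in the frame of box_a between -0.052 and 0.052 m and z of steel_1 in the frame of box_a between 0.001 and 0.012 m and angle between steel_1's own z axis and vertical below 0.15 rad) and (x of steel_2 in the frame of box_a between -0.07 and 0.07 m and y of steel_2 in the frame of box_a between -0.052 and 0.052 m and z of steel_2 in the frame of box_a between 0.001 and 0.012 m and angle between steel_2's own z axis and vertical below 0.15 rad) and (x of wood_1 in the frame of box_a between -0.07 and 0.07 m and y of wood_1 in the frame of box_a between -0.052 and 0.052 m and z of wood_1 in the frame of box_a between 0.023 and 0.034 m and angle between wood_1's own z axis and vertical below 0.15 rad) and (x of wood_2 in the frame of box_a between -0.07 and 0.07 m and y of wood_2 in the frame of box_a between -0.052 and 0.052 m and z of wood_2 in the frame of box_a between 0.023 and 0.034 m and angle between wood_2's own z axis and vertical below 0.15 rad) and (x of cork_1 in the frame of box_a between -0.07 and 0.07 m and y of cork_1 in the frame of box_a between -0.052 and 0.052 m and z of cork_1 in the frame of box_a between 0.023 and 0.11 m and angle between the z axis of cork_1 and the z axis of box_a, either way round below 0.15 rad) and (x of cork_2 in the frame of box_a between -0.07 and 0.07 m and y of cork_2 in the frame of box_a between -0.052 and 0.052 m and z of cork_2 in the frame of box_a between 0.023 and 0.11 m and angle between the z axis of cork_2 and the z axis of box_a, either way round below 0.15 rad) and (x of cork_3 in the frame of box_a between -0.07 and 0.07 m and y of cork_3 in the frame of box_a between -0.052 and 0.052 m and z of cork_3 in the frame of box_a between 0.023 and 0.11 m and angle between the z axis of cork_3 and the z axis of box_a, either way round below 0.15 rad) and horizontal distance between jar_a and dish below 0.04 m and z of jar_a in the frame of dish between 0 and 0.012 m and angle between jar_a's own z axis and vertical below 0.15 rad and (x of jar_b in the frame of box_b between -0.07 and 0.07 m and y of jar_b in the frame of box_b between -0.052 and 0.052 m and z of jar_b in the frame of box_b between 0 and 0.02 m and angle between jar_b's own z axis and vertical below 0.15 rad) and (x of token_brass in the frame of box_a between -0.07 and 0.07 m and y of token_brass in the frame of box_a between -0.052 and 0.052 m and z of token_brass in the frame of box_a between 0.026 and 0.12 m and angle between token_brass's own z axis and vertical below 0.2 rad) and linear speed of each of steel_1, steel_2, wood_1, wood_2, cork_1, cork_2, cork_3, token_brass, jar_a below 0.03 m/s) or (horizontal distance between token_red and box_a below 0.2 m and (x of steel_1 in the frame of box_b between -0.07 and 0.07 m and y of steel_1 in the frame of box_b between -0.052 and 0.052 m and z of steel_1 in the frame of box_b between 0.001 and 0.012 m and angle between steel_1's own z axis and vertical below 0.15 rad) and (x of steel_2 in the frame of box_b between -0.07 and 0.07 m and y of steel_2 in the frame of box_b between -0.052 and 0.052 m and z of steel_2 in the frame of box_b between 0.001 and 0.012 m and angle between steel_2's own z axis and vertical below 0.15 rad) and (x of wood_1 in the frame of box_b between -0.07 and 0.07 m and y of wood_1 in the frame of box_b between -0.052 and 0.052 m and z of wood_1 in the frame of box_b between 0.023 and 0.034 m and angle between wood_1's own z axis and vertical below 0.15 rad) and (x of wood_2 in the frame of box_b between -0.07 and 0.07 m and y of wood_2 in the frame of box_b between -0.052 and 0.052 m and z of wood_2 in the frame of box_b between 0.023 and 0.034 m and angle between wood_2's own z axis and vertical below 0.15 rad) and (x of cork_1 in the frame of box_b between -0.07 and 0.07 m and y of cork_1 in the frame of box_b between -0.052 and 0.052 m and z of cork_1 in the frame of box_b between 0.023 and 0.11 m and angle between the z axis of cork_1 and the z axis of box_b, either way round below 0.15 rad) and (x of cork_2 in the frame of box_b between -0.07 and 0.07 m and y of cork_2 in the frame of box_b between -0.052 and 0.052 m and z of cork_2 in the frame of box_b between 0.023 and 0.11 m and angle between the z axis of cork_2 and the z axis of box_b, either way round below 0.15 rad) and (x of cork_3 in the frame of box_b between -0.07 and 0.07 m and y of cork_3 in the frame of box_b between -0.052 and 0.052 m and z of cork_3 in the frame of box_b between 0.023 and 0.11 m and angle between the z axis of cork_3 and the z axis of box_b, either way round below 0.15 rad) and horizontal distance between jar_b and dish below 0.04 m and z of jar_b in the frame of dish between 0 and 0.012 m and angle between jar_b's own z axis and vertical below 0.15 rad and (x of jar_a in the frame of box_a between -0.07 and 0.07 m and y of jar_a in the frame of box_a between -0.052 and 0.052 m and z of jar_a in the frame of box_a between 0 and 0.02 m and angle between jar_a's own z axis and vertical below 0.15 rad) and (x of token_brass in the frame of box_b between -0.07 and 0.07 m and y of token_brass in the frame of box_b between -0.052 and 0.052 m and z of token_brass in the frame of box_b between 0.026 and 0.12 m and angle between token_brass's own z axis and vertical below 0.2 rad) and linear speed of each of steel_1, steel_2, wood_1, wood_2, cork_1, cork_2, cork_3, token_brass, jar_b below 0.03 m/s))); the robot touches nothing.
It fails at once if the red token is moved more than 40 mm (distance of token_red from where it was at the start of the episode above 0.04 m).
It fails at once if the crucible, blue ring stand, white jar, copper can or hammer is moved more than 40 mm (distance of any of crucible, mandrel_stub, flux_bottle, oil_can, hammer from where it was at the start of the episode above 0.04 m).
Of jar_a, jar_b only 1 to 1 are there at a start; the rules pass over those that are not, and their reading is None.
Of wood_1, wood_2, cork_1, cork_2, cork_3 only 3 to 5 are there at a start; the rules pass over those that are not, and their reading is None.
At some moment in a run one of cork_1, cork_2, cork_3, token_brass may be knocked a few centimetres aside while the robot is not near it.
It also fails if it takes over 210 s, if anything falls off the work surface, if the arm or the gripper's body presses on something with over 40 N, if the wrist force passes 120 N, or if a joint passes its speed limit or range.

ROBOT

A 6-joint arm with a two-finger parallel gripper is mounted at the origin on the work surface. World frame = base frame: x ahead of the robot, y to its left, z up, the work surface at z = 0. Lengths are in m, angles in rad, forces in N, time in s.
With the tool pointing down it reaches from about 0.425 to 0.95 m from the base axis. Payload 14.7 kg.
Tool frame: the origin (TCP) lies at the very end of the fingers, on their centre line; the grasp point (between the pads) lies 19 mm behind it; z points along the fingers, y is the line along which they close (so a half turn about z gives the same grasp; the last joint's range is limited). The gripper opens to 85 mm and grips with 20 to 120 N. Pads are 22 mm wide; open, the fingers measure 114 mm over their backs; the gripper's body (76 mm by 85 mm) begins 54 mm behind the grasp point. The pads swing forward as they close: fully open they stand 13 mm farther back than shut.
Start: joints at [1.149, 0.48, 1.596, -0, 1.065, -0.047], TCP at [0.238, 0.605, 0.231] pointing down, gripper open.
Joint ranges: [-2.75, 2.75], [-0.82, 2.05], [0.23, 2.67], [-1.56, 4.7], [0.09, 2.69], [-2.92, 2.92]. Speed limits (rad/s): [1.89, 1.89, 2.39, 3.01, 3.01, 3.01].

INTERFACE

Orientations are given as a unit quaternion [x, y, z, w].
In Python, from bench import * gives the robot as it stands. The module is installed in compiled form; this text tells all that it offers.
- The arm moves only by the shell command python3 -m inch 'ROWS' [FORCE]. ROWS is JSON, a list of rows, each a list of 5 numbers: the shift along the world's x, y, z in m, then the turn about the world's z in rad, then the closure, from 0 (fully open) to 1 (shut). In form: [[dx, dy, dz, twist, hand], ...]. A call has 1 to 8 rows; each row shifts and turns the commanded pose from where the row before left it; what a row does not reach is not made up. A row lasts 1/12 s, in which the tool goes at most 41.7 mm and 7.16 degrees, less where a joint would pass 70% of its speed; a pose out of reach is approached as far as the arm can. A call with a gripper value outside its range is refused whole. The fingers move at their own pace and stop on an object; FORCE is the grip in N (left out, the last holds). Time passes only in rows, so rows that do not move let the fingers close. It gives the time, the measured TCP pose, the force, the opening and the grip force at its end, in the units of the state.
- sense(): the state, without advancing time (a new reading comes with each control period).
- capture(name): name is "scene" or "side" or "wrist"; returns (picture, depth): 480x640x3 uint8, blue, green, red; 480x640 float32, m along the optical axis (not along the pixel's ray), 0 where there is no reading.
- camera_params(name): a dict with "K" (3x3 intrinsics, pixels), "D" ([k1, k2, p1, p2, k3] as OpenCV has them; the pictures are not rectified), "xyz" and "rotation" of the camera in the world. Camera axes: x right, y down, z forward; pixel columns grow to the right and rows downward; lengths in m; the calibration is good to about 2 mm. A picture is of the moment at which its call begins: read the wrist's pose just before it. camera_params takes no time and is no camera call; for the wrist camera it gives the pose at the moment of the call.
- sign_off(): hands the job in; it is judged then, once.
The state is a dict: "time_s": time; "joint_pos": joint angles; "joint_vel": joint speeds; "effort": joint torques, N m; "ee_pos": TCP position; "ee_rot": TCP orientation; "force": force on the tool from outside, world axes, zero at the start; "torque": the same for the moment, N m; "opening": opening from 0.0 (shut) to 1.0 (fully open); "grip_force": force on a finger pad.
Only numpy, scipy, OpenCV 4.12 (cv2) and the standard library are available. Lean on these libraries where they do the work, as an engineer would, in place of code of your own. Each camera call takes 0.05 s, during which the arm holds its last target. There are 200 camera calls.

## Working session

There is one attempt and no reset: what is moved stays moved. The work goes in short steps, Python scripts to look and compute and a shell command to move; the robot and the scene stay as the last step left them, time stands still between calls to the robot, and variables do not carry over. Pictures are saved under pics/ and viewed, at most 14 in all, crops included, and the job is handed in when it is done.

```bash
mkdir -p pics; python3 - <<'E'
from bench import *
import cv2,numpy as np
for n in ("scene","side"):
    p,d=capture(n); cv2.imwrite(f"pics/{n}0.png",p); np.save(f"pics/{n}0.npy",d)
    c=camera_params(n); print(n,c["xyz"],np.round(c["rotation"],3).tolist(),c["K"],c["D"])
c=camera_params("wrist");print(c)
s=sense();print({k:s[k] for k in("time_s","ee_pos","ee_rot","opening")})
E
```

```text
scene [1.09541053 0.44896595 0.81496669] [0.381, 0.841, -0.347, -0.167] [[433.85535789   0.         309.79452843]
 [  0.         433.85535789 242.26342864]
 [  0.           0.           1.        ]] [-0.02240485  0.          0.          0.          0.        ]
side [ 0.36902335 -0.74855642  0.57554103] [0.892, -0.079, 0.045, -0.443] [[434.92924752   0.         320.51683549]
 [  0.         434.92924752 240.66311275]
 [  0.           0.           1.        ]] [-0.04409899  0.          0.          0.          0.        ]
{'K': array([[423.60316774,   0.        , 324.44793287],
       [  0.        , 423.60316774, 241.46707851],
       [  0.        ,   0.        ,   1.        ]]), 'D': array([-0.04845668,  0.        ,  0.        ,  0.        ,  0.        ]), 'xyz': array([0.17172328, 0.62998799, 0.37369755]), 'rotation': array([0.81888902, 0.55729009, 0.07654277, 0.11397247])}
{'time_s': 0.1, 'ee_pos': array([0.23778694, 0.60455578, 0.23075033]), 'ee_rot': array([ 1.86315298e-01,  9.82489862e-01, -5.13320739e-04, -1.29908432e-04]), 'opening': 0.9963894433333372}
```

View pics/scene0.png

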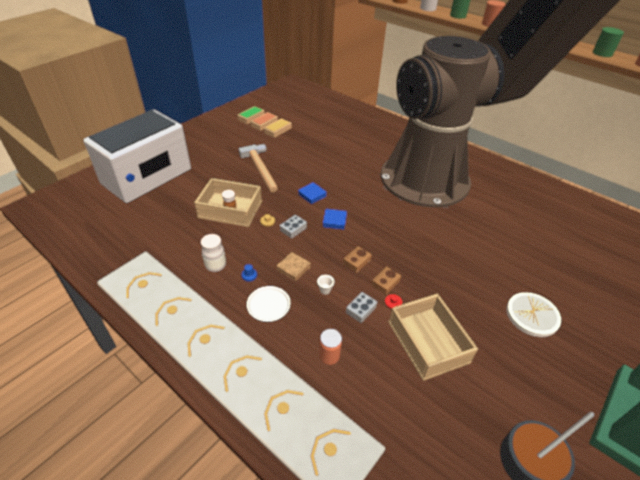

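View pics/side0.png

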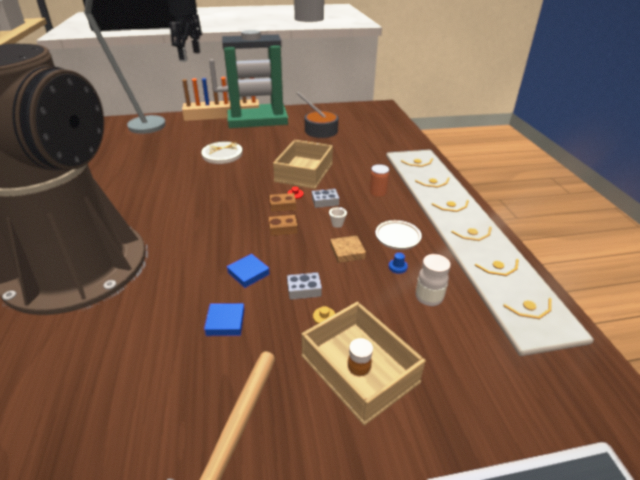

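The brass token (scene 267,220; side 323,315) stands before box_b, which holds the jar (scene 229,198). The red token (393,300) stands before box_a.

- **Steel:** scene (293,225) and (362,306).
- **Wood:** (358,258) and (387,279).
- **Cork:** one pad at (293,265). It could be confused with the blue look-alikes at (312,192) and (335,218), which are blue rather than speckled tan, so I leave them alone.

Next I measure positions in both views.

```bash
cat > h.py <<'E'
from bench import *
import cv2,numpy as np
from scipy.spatial.transform import Rotation as R
def cloud(d,c):
    h,w=d.shape; v,u=np.mgrid[:h,:w]
    n=cv2.undistortPoints(np.stack([u,v],-1).reshape(-1,1,2).astype(np.float32),c["K"],c["D"]).reshape(h,w,2)
    P=np.dstack([n*d[...,None],d])@R.from_quat(c["rotation"]).as_matrix().T+c["xyz"]
    P[d<=0]=np.nan
    return P
def top(P,uv,r=.06,t=.004,box=None):
    """plane-top blob connected to pixel uv: z, rect centre, size, long-axis angle"""
    u,v=uv; z=np.nanmedian(P[v-2:v+3,u-2:u+3,2]); c=np.nanmedian(P[v-2:v+3,u-2:u+3],(0,1))
    m=((abs(P[...,2]-z)<t)&(np.hypot(P[...,0]-c[0],P[...,1]-c[1])<r)).astype(np.uint8)
    n,l=cv2.connectedComponents(m); q=P[l==l[v,u]]
    (x,y),(a,b),th=cv2.minAreaRect((q[:,:2]*1000).astype(np.float32))
    if a<b: a,b,th=b,a,th+90
    th=(th+90)%180-90
    return f"z{z*1e3:.0f} c=({x:.0f},{y:.0f}) mean=({q[:,0].mean()*1e3:.0f},{q[:,1].mean()*1e3:.0f}) {a:.0f}x{b:.0f} long@{th:.0f} n{len(q)}"
E
python3 - <<'E'
from h import *
S={"scene":dict(brass=(267,218),red=(393,299),stA=(293,225),stB=(362,305),wA=(358,258),wB=(387,279),cork=(293,265),jar=(229,194),dish=(268,303),cruc=(325,282),mand=(249,266),flux=(211,241),oil=(331,338),blue1=(312,192),blue2=(335,218),boxAfloor=(433,340),boxBfloor=(245,210),table=(330,240)),
"side":dict(brass=(323,313),red=(295,191),stA=(304,282),stB=(325,197),wA=(282,221),wB=(282,199),cork=(348,246),jar=(360,348),dish=(398,235),cruc=(338,213),mand=(399,258),flux=(435,264),oil=(380,170),boxBfloor=(372,373),boxAfloor=(305,166),ham=(240,410),table=(330,330))}
for n in S:
    P=cloud(np.load(f"pics/{n}0.npy"),camera_params(n))
    np.save(f"pics/P_{n}.npy",P)
    for k,uv in S[n].items():
        try: print(n,k,top(P,uv,.1 if 'box' in k else .06))
        except Exception as e: print(n,k,'err',e)
    # box rims
    for nm,sg in (("A",1),("B",-1)):
        m=(abs(P[...,2]-.056)<.006)&(P[...,1]*sg>.12)&(P[...,1]*sg<.5)&(P[...,0]>.35)&(P[...,0]<.75)
        q=P[m][:,:2]*1e3
        if len(q)>20: print(n,"rim",nm,len(q),np.median(q,0),cv2.minAreaRect(q.astype(np.float32)))
E
```

```text
scene brass z17 c=(481,-225) mean=(481,-224) 17x14 long@45 n29
scene red z17 c=(485,196) mean=(486,197) 17x16 long@-26 n43
scene stA z21 c=(455,-149) mean=(456,-149) 62x46 long@-3 n256
scene stB z20 c=(553,152) mean=(555,153) 63x46 long@1 n437
scene wA z20 c=(438,54) mean=(439,55) 63x45 long@-0 n319
scene wB z21 c=(448,149) mean=(449,151) 60x45 long@0 n358
scene cork z16 c=(562,-51) mean=(563,-50) 63x62 long@3 n453
scene jar z55 c=(513,-344) mean=(513,-344) 34x32 long@30 n84
scene dish z3 c=(681,-18) mean=(685,-16) 119x99 long@31 n1107
scene cruc z16 c=(555,47) mean=(556,46) 24x13 long@-48 n37
scene mand z29 c=(653,-117) mean=(653,-116) 20x19 long@84 n51
scene flux z83 c=(684,-208) mean=(685,-207) 46x43 long@49 n219
scene oil z68 c=(694,173) mean=(695,173) 40x39 long@40 n287
scene blue1 z16 c=(308,-209) mean=(308,-208) 63x63 long@81 n268
scene blue2 z16 c=(353,-86) mean=(355,-85) 63x61 long@35 n321
scene boxAfloor z6 c=(507,310) mean=(508,312) 122x84 long@62 n1679
scene boxBfloor z53 c=(516,-287) mean=(525,-288) 147x76 long@-18 n168
scene table z-2 c=(423,-46) mean=(421,-46) 120x110 
[... 943 characters left out ...]
,-121) 19x18 long@-33 n70
side flux z85 c=(681,-209) mean=(680,-212) 47x44 long@60 n383
side oil z71 c=(693,172) mean=(693,170) 40x40 long@-3 n117
side boxBfloor z6 c=(518,-328) mean=(519,-333) 122x83 long@-63 n2382
side boxAfloor z8 c=(532,360) mean=(532,363) 77x59 long@-29 n268
side ham z26 c=(325,-400) mean=(324,-404) 120x21 long@64 n1064
side table z31 c=(487,-278) mean=(493,-278) 95x21 long@14 n165
side rim A 514 [536.8410785  272.77324318] ((601.807861328125, 268.5379638671875), (156.94345092773438, 296.25457763671875), 61.16036605834961)
side rim B 2163 [ 513.81014868 -346.91546613] ((586.7116088867188, -306.78570556640625), (286.99945068359375, 153.1025848388672), 26.794391632080078)
```

The two views agree within about 3 mm. All blocks are aligned with the world axes, with their long side along x. Next I fit box_b's pose from its rim, and the saucer.

```bash
python3 - <<'E'
from h import *
for n in("scene","side"):
    P=np.load(f"pics/P_{n}.npy"); x,y,z=P[...,0],P[...,1],P[...,2]
    r=np.hypot(x-.512,y+.345)
    for lo,hi in((.052,.062),(.048,.062)):
        q=P[(z>lo)&(z<hi)&(r<.108)&(r>.035)][:,:2]*1e3
        print(n,"rim",len(q),cv2.minAreaRect(q.astype(np.float32)), np.median(P[(z>lo)&(z<hi)&(r<.108)&(r>.035)][:,2]))
    rd=np.hypot(x-.683,y+.019)
    q=P[(z>.007)&(z<.014)&(rd<.065)][:,:2]*1e3
    print(n,"dish",len(q),cv2.fitEllipse(q.astype(np.float32)) if len(q)>6 else 0, cv2.minEnclosingCircle(q.astype(np.float32)))
p=cv2.imread("pics/side0.png")[140:400,200:460]; cv2.imwrite("pics/crop.png",cv2.resize(p,(600,600),interpolation=cv2.INTER_CUBIC))
E
```

```text
scene rim 259 ((514.1221923828125, -343.019775390625), (119.67903900146484, 153.73403930664062), 26.517440795898438) 0.05399754793275535
scene rim 418 ((514.3255615234375, -343.3525390625), (120.48025512695312, 154.16539001464844), 27.036930084228516) 0.05289190275200217
scene dish 155 ((685.3516235351562, -16.39296531677246), (94.15362548828125, 95.20976257324219), 90.91758728027344) ((685.2342529296875, -16.5999813079834), 50.04277801513672)
side rim 1383 ((511.0748291015625, -344.8889465332031), (117.68344116210938, 152.9119873046875), 27.046188354492188) 0.05582628863019645
side rim 1770 ((511.1150817871094, -344.96771240234375), (117.68344116210938, 153.08897399902344), 27.046188354492188) 0.05531338466166885
side dish 261 ((683.5048828125, -18.600128173828125), (93.60967254638672, 94.71809387207031), 124.9149169921875) ((682.6423950195312, -17.930709838867188), 50.72880935668945)
```

View pics/crop.png

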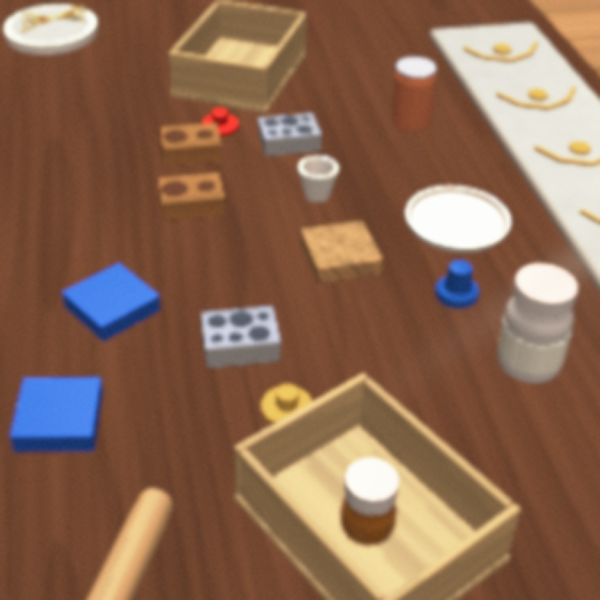

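The crop confirms the choice: brass token at (287,402), box_b with the jar at (370,497), steels at (240,335) and (290,132), woods at (190,190) and (190,140), and speckled cork at (342,248). The blue pads at (110,300) and (57,412) are decoys. Box_b is centred at (513,-344) mm with its x axis at -63°. I'm moving above the jar.

```bash

python3 -m inch '[[0.023,-0.0325,0,0,0],[0.023,-0.0325,0,0,0],[0.023,-0.0325,0,0,0],[0.023,-0.0325,0,0,0],[0.023,-0.0325,0,0,0],[0.023,-0.0325,0,0,0],[0.023,-0.0325,0,0,0]]' 40
python3 -m inch '[[0.023,-0.0325,0,0,0],[0.023,-0.0325,0,0,0],[0.023,-0.0325,0,0,0],[0.023,-0.0325,0,0,0],[0.023,-0.0325,0,0,0],[0.023,-0.0325,0,0,0],[0.023,-0.0325,0,0,0]]'
python3 -m inch '[[-0.004,-0.041,0,-0.06,0.3],[-0.004,-0.041,0,-0.06,0.3],[-0.004,-0.041,0,-0.06,0.3],[-0.004,-0.041,0,-0.06,0.3],[-0.004,-0.041,0,-0.06,0.3],[-0.004,-0.041,0,-0.06,0.3]]'
python3 -m inch '[[-0.004,-0.041,0,-0.06,0.3],[-0.004,-0.041,0,-0.06,0.3],[-0.004,-0.041,0,-0.06,0.3],[-0.004,-0.041,0,-0.06,0.3],[-0.004,-0.041,0,-0.06,0.3],[-0.004,-0.041,0,-0.06,0.3],[0,0,0,0,0.3],[0,0,0,0,0.3]]'
cat >> h.py <<'E'
def yaw():
    y=R.from_quat(sense()["ee_rot"]).as_matrix()[:,1]; return (np.degrees(np.arctan2(y[1],y[0])))%180
E
python3 - <<'E'
from h import *
s=sense();print(s["ee_pos"],yaw(),s["opening"],s["joint_pos"])
c=camera_params("wrist");p,d=capture("wrist");cv2.imwrite("pics/w1.png",p);P=cloud(d,c)
z=P[...,2]; m=(z>.045)&(z<.065); 
q=P[m&(np.hypot(P[...,0]-.512,P[...,1]+.345)<.03)];print("jar",len(q),q.mean(0) if len(q) else 0)
q=P[m][:,:2]*1e3;print(len(q),cv2.minAreaRect(q.astype(np.float32)))
E
```

```text
time_s: 0.68
ee_pos: [0.3995, 0.3756, 0.2311]
ee_rot: [0.186, 0.983, -0.0, -0.0]
force: [1.2, 1.0, 0.3]
opening: 0.997
grip_force: 0.0
time_s: 1.27
ee_pos: [0.5606, 0.148, 0.2312]
ee_rot: [0.186, 0.982, -0.0, -0.0]
force: [1.2, 0.1, 0.1]
opening: 1.002
grip_force: 0.0
time_s: 1.77
ee_pos: [0.5351, -0.098, 0.2312]
ee_rot: [0.361, 0.933, -0.0, -0.0]
force: [2.1, -0.6, -0.4]
opening: 0.701
grip_force: 0.0
time_s: 2.43
ee_pos: [0.5111, -0.3442, 0.2307]
ee_rot: [0.522, 0.853, -0.0, -0.0]
force: [-0.6, 0.9, -0.2]
opening: 0.698
grip_force: 0.0
[ 0.51112306 -0.34420529  0.23068081] 27.07815762095007 0.697516470334549 [-6.41802845e-01  4.33812285e-01  1.67748358e+00 -1.11630319e-04
  1.03090979e+00 -1.11434835e+00]
jar 1636 [ 0.50722364 -0.34513402  0.05600883]
9298 ((582.2557983398438, -307.8243713378906), (280.7790222167969, 151.19369506835938), 26.96892547607422)
```

View pics/w1.png

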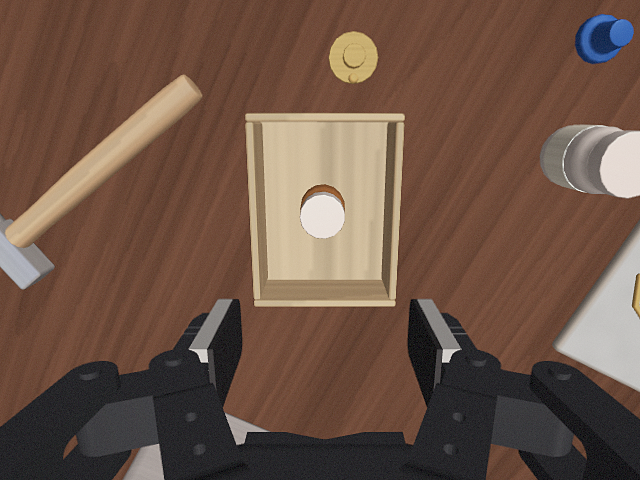

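The wrist view shows the jar cap at (323,213), the box square to the gripper and the brass token at (353,57). I'm descending on the jar.

```bash

python3 -m inch '[[-0.001,-0.001,-0.036,0,0.3],[0,0,-0.036,0,0.3],[0,0,-0.036,0,0.3],[0,0,-0.036,0,0.3],[0,0,-0.036,0,0.3],[0,0,-0.034,0,0.3],[0,0,0,0,0.3]]' 30
python3 -m inch '[[0,0,0,0,0.6],[0,0,0,0,0.7],[0,0,0,0,0.8],[0,0,0,0,0.8],[0,0,0,0,0.8]]'
python3 -m inch '[[0,0,0.02,0,0.8],[0,0,0.03,0,0.8],[0,0,0.03,0,0.8],[0,0,0.03,0,0.8],[0,0,0.03,0,0.8],[0,0,0.02,0,0.8]]'
```

```text
time_s: 3.07
ee_pos: [0.5079, -0.3392, 0.0116]
ee_rot: [0.52, 0.854, 0.0, -0.005]
force: [-2.5, 2.5, -1.1]
opening: 0.695
grip_force: 0.0
time_s: 3.48
ee_pos: [0.5118, -0.3436, 0.0191]
ee_rot: [0.52, 0.854, -0.0, 0.001]
force: [1.3, -0.5, 3.8]
opening: 0.419
grip_force: 30.4
time_s: 3.98
ee_pos: [0.5116, -0.3437, 0.1813]
ee_rot: [0.521, 0.854, -0.0, 0.002]
force: [0.5, -1.6, -1.8]
opening: 0.41
grip_force: 30.4
```

```bash

python3 -m inch '[[0.017,0.0325,0,0,0.8],[0.017,0.0325,0,0,0.8],[0.017,0.0325,0,0,0.8],[0.017,0.0325,0,0,0.8],[0.017,0.0325,0,0,0.8]]'
python3 -m inch '[[0.017,0.0325,0,0,0.8],[0.017,0.0325,0,0,0.8],[0.017,0.0325,0,0,0.8],[0.017,0.0325,0,0,0.8],[0.019,0.033,0,0,0.8],[0,0,0,0,0.8],[0,0,0,0,0.8]]'
python3 -m inch '[[0,0,-0.03,0,0.8],[0,0,-0.03,0,0.8],[0,0,-0.03,0,0.8],[0,0,-0.03,0,0.8],[0,0,-0.02,0,0.8],[0,0,-0.01,0,0.8],[0,0,0,0,0.8],[0,0,0,0,0.8]]'
```

```text
time_s: 4.4
ee_pos: [0.5966, -0.1792, 0.1785]
ee_rot: [0.521, 0.854, 0.0, 0.001]
force: [1.5, -0.1, -0.4]
opening: 0.416
grip_force: 30.4
time_s: 4.98
ee_pos: [0.6836, -0.0156, 0.1779]
ee_rot: [0.519, 0.855, 0.0, 0.0]
force: [0.2, -0.1, -0.7]
opening: 0.412
grip_force: 30.4
time_s: 5.65
ee_pos: [0.683, -0.0183, 0.0281]
ee_rot: [0.521, 0.854, 0.0, 0.0]
force: [0.5, -0.4, 0.1]
opening: 0.415
grip_force: 30.4
```

```bash

python3 -m inch '[[0,0,-0.005,0,0.8],[0,0,-0.003,0,0.8],[0,0,-0.002,0,0.8],[0,0,-0.001,0,0.8],[0,0,0,0,0.8],[0,0,0,0,0.8]]'
python3 -m inch '[[0,0,0,0,0.5],[0,0,0,0,0.4],[0,0,0,0,0.3],[0,0,0,0,0.3]]'
python3 -m inch '[[0,0,0.03,0,0.3],[0,0,0.04,0,0.3],[0,0,0.04,0,0.3],[0,0,0.04,0,0.3],[0,0,0.04,0,0.3]]'
```

```text
time_s: 6.15
ee_pos: [0.6833, -0.0177, 0.0171]
ee_rot: [0.52, 0.854, 0.0, 0.0]
force: [-1.9, -0.9, 4.8]
opening: 0.417
grip_force: 31.0
time_s: 6.48
ee_pos: [0.683, -0.0176, 0.0163]
ee_rot: [0.52, 0.854, 0.0, 0.0]
force: [-0.3, -0.6, 0.9]
opening: 0.702
grip_force: 0.0
time_s: 6.9
ee_pos: [0.6825, -0.0176, 0.2082]
ee_rot: [0.52, 0.854, -0.0, -0.0]
force: [1.0, 0.1, -0.8]
opening: 0.699
grip_force: 0.0
```

```bash

python3 -m inch '[[-0.023,-0.013,0,0.109,0.25],[-0.023,-0.013,0,0.109,0.25],[-0.023,-0.013,0,0.109,0.25],[-0.023,-0.013,0,0.109,0.25],[-0.023,-0.013,0,0.109,0.25]]' 80
python3 -m inch '[[-0.023,-0.013,0,0.109,0.25],[-0.023,-0.013,0,0.109,0.25],[-0.023,-0.013,0,0.109,0.25],[-0.023,-0.013,0,0.109,0.25],[-0.022,-0.015,0,0.113,0.25],[0,0,0,0,0.25],[0,0,0,0,0.25]]'
python3 - <<'E'
from h import *
P=cloud(capture("scene")[1],camera_params("scene"))
z=P[...,2]; q=P[(z>.045)&(z<.065)&(np.hypot(P[...,0]-.683,P[...,1]+.018)<.04)];print("jar",len(q),q.mean(0),q.max(0)-q.min(0))
c=camera_params("wrist");P=cloud(capture("wrist")[1],c);z=P[...,2]
q=P[(z>.014)&(z<.03)&(np.hypot(P[...,0]-.454,P[...,1]+.15)<.06)&(P[...,1]>-.2)];print("steel",np.median(q[:,2]),cv2.minAreaRect((q[:,:2]*1e3).astype(np.float32)));print(sense()["ee_pos"],yaw())
E
```

```text
time_s: 7.32
ee_pos: [0.5667, -0.083, 0.2064]
ee_rot: [0.269, 0.963, -0.0, 0.0]
force: [1.1, -0.4, -1.3]
opening: 0.748
grip_force: 0.0
time_s: 7.9
ee_pos: [0.4533, -0.1502, 0.2066]
ee_rot: [0.002, 1.0, -0.0, 0.0]
force: [0.7, 0.1, -0.5]
opening: 0.754
grip_force: 0.0
jar 173 [ 0.68767839 -0.01703125  0.05181982] [0.03449412 0.03464148 0.01111463]
steel 0.022399247171605213 ((450.0833435058594, -151.41647338867188), (44.05094909667969, 60.157779693603516), 88.05509185791016)
[ 0.45460824 -0.1496657   0.20653953] 89.81699016175901
```

```bash

python3 -m inch '[[-0.002,-0.001,-0.04,0,0.25],[0,0,-0.04,0,0.25],[0,0,-0.04,0,0.25],[0,0,-0.04,0,0.25],[0,0,-0.03,0,0.25],[0,0,-0.01,0,0.25],[0,0,0,0,0.25],[0,0,0,0,0.25]]'
python3 -m inch '[[0,0,-0.001,0,0.25],[0,0,0,0,0.5],[0,0,0,0,0.7],[0,0,0,0,0.8],[0,0,0,0,0.8],[0,0,0,0,0.8]]'
python3 -m inch '[[0,0,0.02,0,0.8],[0,0,0.03,0,0.8],[0,0,0.03,0,0.8],[0,0,0.03,0,0.8],[0,0,0.03,0,0.8],[0,0,0,0,0.8]]'
```

```text
time_s: 8.67
ee_pos: [0.4525, -0.1504, 0.0066]
ee_rot: [0.0, 1.0, 0.0, -0.0]
force: [0.2, 0.1, 0.1]
opening: 0.749
grip_force: 0.0
time_s: 9.17
ee_pos: [0.4531, -0.1511, 0.0071]
ee_rot: [0.001, 1.0, -0.001, 0.001]
force: [-0.2, 1.8, 18.1]
opening: 0.492
grip_force: 78.6
time_s: 9.67
ee_pos: [0.4545, -0.1517, 0.151]
ee_rot: [0.0, 1.0, -0.002, 0.004]
force: [2.4, -2.0, -2.0]
opening: 0.49
grip_force: 85.7
```

```bash

python3 -m inch '[[0.0073,-0.0221,0,-0.11,0.8],[0.0073,-0.0221,0,-0.11,0.8],[0.0073,-0.0221,0,-0.11,0.8],[0.0073,-0.0221,0,-0.11,0.8],[0.0073,-0.0221,0,-0.11,0.8]]'
python3 -m inch '[[0.0073,-0.0221,0,-0.11,0.8],[0.0073,-0.0221,0,-0.11,0.8],[0.0073,-0.0221,0,-0.11,0.8],[0.0073,-0.0221,0,-0.11,0.8],[0.0073,-0.0221,0,-0.11,0.8],[0,0,0,0,0.8],[0,0,0,0,0.8]]'
python3 - <<'E'
from h import *
print(sense()["ee_pos"],yaw());cv2.imwrite("pics/w2.png",capture("wrist")[0])
E
```

```text
time_s: 10.08
ee_pos: [0.4885, -0.2621, 0.1457]
ee_rot: [0.275, 0.962, -0.0, 0.0]
force: [-0.4, 0.6, -4.5]
opening: 0.494
grip_force: 85.5
time_s: 10.67
ee_pos: [0.5247, -0.3725, 0.1452]
ee_rot: [0.524, 0.852, -0.0, 0.0]
force: [0.2, 0.7, -4.2]
opening: 0.489
grip_force: 85.7
[ 0.52473947 -0.37252666  0.14516005] 26.864182791225513
```

View pics/w2.png

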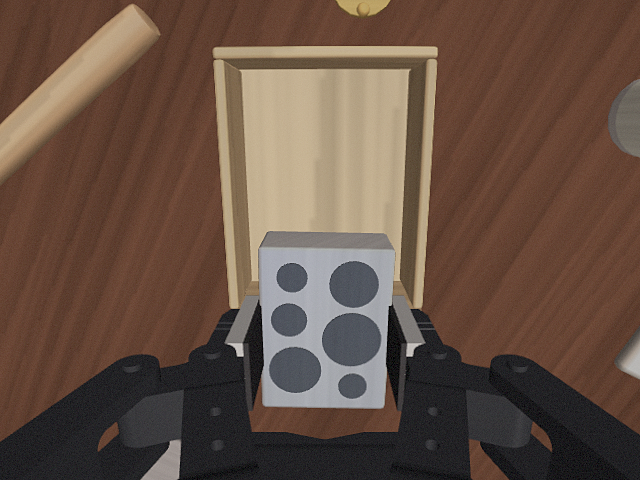

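The steel block is held square, spanning (262-390, 235-405). The box opening is centred at about x=325, so the block lines up with the far slot. I'm lowering it.

```bash

python3 -m inch '[[0.002,0,-0.03,0,0.8],[0.001,0,-0.03,0,0.8],[0,0,-0.03,0,0.8],[0,0,-0.02,0,0.8],[0,0,-0.012,0,0.8],[0,0,0,0,0.8],[0,0,0,0,0.8]]'
python3 -m inch '[[0,0,-0.003,0,0.8],[0,0,-0.003,0,0.8],[0,0,-0.002,0,0.8],[0,0,0,0,0.8],[0,0,0,0,0.8]]'
```

```text
time_s: 11.3
ee_pos: [0.5279, -0.3711, 0.0236]
ee_rot: [0.523, 0.853, 0.0, -0.0]
force: [0.0, -0.1, -3.6]
opening: 0.49
grip_force: 85.5
time_s: 11.72
ee_pos: [0.528, -0.3717, 0.0156]
ee_rot: [0.523, 0.852, -0.0, 0.0]
force: [-0.0, -0.7, -3.6]
opening: 0.49
grip_force: 85.5
```

```bash

python3 -m inch '[[0,0,-0.0015,0,0.8],[0,0,-0.0015,0,0.8],[0,0,0,0,0.8],[0,0,0,0,0.8]]'
python3 -m inch '[[0,0,0,0,0.4],[0,0,0,0,0.28],[0,0,0,0,0.28],[0,0,0,0,0.28]]'
python3 -m inch '[[0,0,0.03,0,0.28],[0,0,0.04,0,0.28],[0,0,0.04,0,0.28],[0,0,0.04,0,0.28],[0,0,0.04,0,0.28],[0,0,0,0,0.28]]'
```

```text
time_s: 12.05
ee_pos: [0.5281, -0.3718, 0.0132]
ee_rot: [0.523, 0.852, -0.0, 0.0]
force: [-3.6, 1.7, 11.5]
opening: 0.487
grip_force: 87.4
time_s: 12.38
ee_pos: [0.528, -0.3717, 0.0123]
ee_rot: [0.523, 0.852, -0.0, 0.0]
force: [-0.1, 0.2, 0.0]
opening: 0.723
grip_force: 0.0
time_s: 12.88
ee_pos: [0.531, -0.3739, 0.2105]
ee_rot: [0.523, 0.852, -0.001, 0.005]
force: [1.6, -0.3, 1.2]
opening: 0.722
grip_force: 0.0
```

```bash

python3 -m inch '[[0.0018,0.0402,0,0.085,0.25],[0.0018,0.0402,0,0.085,0.25],[0.0018,0.0402,0,0.085,0.25],[0.0018,0.0402,0,0.085,0.25],[0.0018,0.0402,0,0.085,0.25],[0.0018,0.0402,0,0.085,0.25],[0.0018,0.0402,0,0.085,0.25]]'
python3 -m inch '[[0.0018,0.0402,0,0.085,0.25],[0.0018,0.0402,0,0.085,0.25],[0.0018,0.0402,0,0.085,0.25],[0.0018,0.0402,0,0.085,0.25],[0.0018,0.0402,0,0.085,0.25],[0.0018,0.0402,0,0.085,0.25],[0,0,0,0,0.25],[0,0,0,0,0.25]]'
cat >> h.py <<'E'
def wlook(x,y,zlo,zhi,r=.045):
    c=camera_params("wrist");s=sense();P=cloud(capture("wrist")[1],c);z=P[...,2]
    q=P[(z>zlo)&(z<zhi)&(np.hypot(P[...,0]-x,P[...,1]-y)<r)]
    print("tcp",np.round(s["ee_pos"]*1e3,1),"yaw",yaw(),"n",len(q))
    if len(q): print("med z",np.median(q[:,2])*1e3,"mean",q.mean(0)*1e3,cv2.minAreaRect((q[:,:2]*1e3).astype(np.float32)))
E
python3 -c "
from h import *
wlook(.552,.152,.014,.03)"
```

```text
time_s: 13.47
ee_pos: [0.5402, -0.0884, 0.2023]
ee_rot: [0.248, 0.969, 0.0, 0.0]
force: [0.8, -0.1, 0.1]
opening: 0.751
grip_force: 0.0
time_s: 14.13
ee_pos: [0.5511, 0.1531, 0.2021]
ee_rot: [-0.004, 1.0, 0.0, 0.0]
force: [-1.1, 0.2, 0.2]
opening: 0.747
grip_force: 0.0
tcp [551.1 153.1 202.1] yaw 90.3184016209988 n 4260
med z 22.422510834576663 mean [547.2233667  150.92669921  22.37600987] ((548.3309326171875, 150.87954711914062), (59.514713287353516, 44.087650299072266), 0.32263728976249695)
```

Aligned. I'm descending to about 8 mm.

```bash

python3 -m inch '[[-0.001,-0.001,-0.04,0,0.25],[0,0,-0.04,0,0.25],[0,0,-0.04,0,0.25],[0,0,-0.04,0,0.25],[0,0,-0.024,0,0.25],[0,0,-0.01,0,0.25],[0,0,0,0,0.25],[0,0,0,0,0.25]]'
python3 -m inch '[[0,0,0,0,0.5],[0,0,0,0,0.7],[0,0,0,0,0.8],[0,0,0,0,0.8],[0,0,0,0,0.8]]'
python3 -m inch '[[0,0,0.02,0,0.8],[0,0,0.03,0,0.8],[0,0,0.03,0,0.8],[0,0,0.03,0,0.8],[0,0,0.03,0,0.8],[0,0,0,0,0.8]]'
```

```text
time_s: 14.85
ee_pos: [0.5508, 0.1492, 0.0089]
ee_rot: [-0.001, 1.0, -0.0, 0.0]
force: [-0.8, 0.6, 0.9]
opening: 0.75
grip_force: 0.0
time_s: 15.27
ee_pos: [0.5517, 0.15, 0.0107]
ee_rot: [-0.002, 1.0, 0.0, 0.002]
force: [-1.5, -3.4, 14.4]
opening: 0.488
grip_force: 80.2
time_s: 15.77
ee_pos: [0.5535, 0.1507, 0.1551]
ee_rot: [-0.002, 1.0, 0.001, 0.005]
force: [2.9, 0.5, -2.7]
opening: 0.489
grip_force: 84.7
```

```bash

python3 -m inch '[[-0.0044,-0.0389,0,-0.0917,0.8],[-0.0044,-0.0389,0,-0.0917,0.8],[-0.0044,-0.0389,0,-0.0917,0.8],[-0.0044,-0.0389,0,-0.0917,0.8],[-0.0044,-0.0389,0,-0.0917,0.8],[-0.0044,-0.0389,0,-0.0917,0.8]]'
python3 -m inch '[[-0.0044,-0.0389,0,-0.0917,0.8],[-0.0044,-0.0389,0,-0.0917,0.8],[-0.0044,-0.0389,0,-0.0917,0.8],[-0.0044,-0.0389,0,-0.0917,0.8],[-0.0044,-0.0389,0,-0.0917,0.8],[-0.0044,-0.0389,0,-0.0917,0.8],[0,0,0,0,0.8],[0,0,0,0,0.8]]'
python3 - <<'E'
from h import *
print(sense()["ee_pos"],yaw());cv2.imwrite("pics/w3.png",capture("wrist")[0])
P=cloud(capture("side")[1],camera_params("side"));z=P[...,2]
c,s=.454,-.891; bx=(P[...,0]-.513)*c+(P[...,1]+.344)*s; by=-(P[...,0]-.513)*s+(P[...,1]+.344)*c
m=(z>.023)&(z<.034)&(abs(bx)<.066)&(abs(by)<.045);print("in box",m.sum(),np.median(z[m]),cv2.minAreaRect((np.c_[bx[m],by[m]]*1e3).astype(np.float32)))
E
```

```text
time_s: 16.27
ee_pos: [0.5234, -0.0851, 0.149]
ee_rot: [0.272, 0.962, 0.0, 0.001]
force: [0.9, -0.4, -5.0]
opening: 0.483
grip_force: 84.7
time_s: 16.93
ee_pos: [0.497, -0.319, 0.1487]
ee_rot: [0.523, 0.853, -0.0, 0.001]
force: [0.1, 0.6, -5.4]
opening: 0.486
grip_force: 84.7
[ 0.49699516 -0.31897719  0.14869116] 26.99235415455655
in box 963 0.028407600223509855 ((29.53554344177246, 1.1636104583740234), (45.79560470581055, 58.08219909667969), 89.73255920410156)
```

View pics/w3.png

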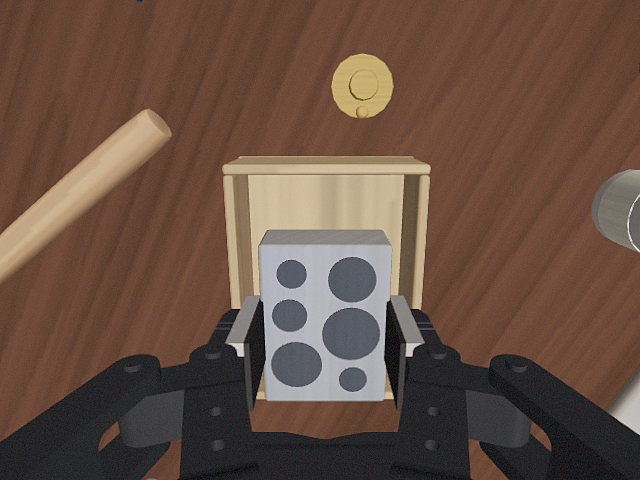

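Steel A sits flat in the box with its top at 28.4 mm and its centre at box x ≈ +29.5. Steel B is held square at (262-390, 232-400). A 1.5 mm shift forward gives even gaps, and then I lower it.

```bash

python3 -m inch '[[-0.001,0.001,-0.03,0,0.8],[0,0,-0.03,0,0.8],[0,0,-0.03,0,0.8],[0,0,-0.02,0,0.8],[0,0,-0.012,0,0.8],[0,0,0,0,0.8],[0,0,0,0,0.8]]'
python3 -m inch '[[0,0,-0.003,0,0.8],[0,0,-0.003,0,0.8],[0,0,-0.002,0,0.8],[0,0,-0.002,0,0.8],[0,0,0,0,0.8],[0,0,0,0,0.8]]'
```

```text
time_s: 17.62
ee_pos: [0.4968, -0.3151, 0.0266]
ee_rot: [0.52, 0.854, 0.0, -0.0]
force: [0.0, 0.3, -3.7]
opening: 0.487
grip_force: 84.6
time_s: 18.12
ee_pos: [0.4968, -0.3161, 0.0168]
ee_rot: [0.521, 0.853, -0.0, 0.0]
force: [-0.6, 0.5, 3.6]
opening: 0.486
grip_force: 85.5
```

```bash

python3 -m inch '[[0,0,0,0,0.4],[0,0,0,0,0.28],[0,0,0,0,0.28],[0,0,0,0,0.28]]'
python3 -m inch '[[0,0,0.03,0,0.28],[0,0,0.04,0,0.28],[0,0,0.04,0,0.28],[0,0,0.04,0,0.28],[0,0,0.04,0,0.28],[0,0,0,0,0.28]]' 50
python3 -m inch '[[-0.0042,0.0387,0,0.0917,0.25],[-0.0042,0.0387,0,0.0917,0.25],[-0.0042,0.0387,0,0.0917,0.25],[-0.0042,0.0387,0,0.0917,0.25],[-0.0042,0.0387,0,0.0917,0.25],[-0.0042,0.0387,0,0.0917,0.25]]'
python3 -m inch '[[-0.0042,0.0387,0,0.0917,0.25],[-0.0042,0.0387,0,0.0917,0.25],[-0.0042,0.0387,0,0.0917,0.25],[-0.0042,0.0387,0,0.0917,0.25],[-0.0042,0.0387,0,0.0917,0.25],[-0.0042,0.0387,0,0.0917,0.25],[0,0,0,0,0.25],[0,0,0,0,0.25]]'
cat >> h.py <<'E'
def boxlook(lo,hi,cam="side"):
    P=cloud(capture(cam)[1],camera_params(cam));z=P[...,2]
    c,s=.454,-.891; bx=(P[...,0]-.513)*c+(P[...,1]+.344)*s; by=-(P[...,0]-.513)*s+(P[...,1]+.344)*c
    for a,b in((-.066,0),(0,.068)):
        m=(z>lo)&(z<hi)&(bx>a)&(bx<b)&(abs(by)<.045)
        if m.sum(): print("box",m.sum(),np.median(z[m]),z[m].std(),cv2.minAreaRect((np.c_[bx[m],by[m]]*1e3).astype(np.float32)))
E
python3 -c "
from h import *
wlook(.447,.148,.014,.03); boxlook(.022,.036); boxlook(.022,.036,'scene')"
```

```text
time_s: 18.45
ee_pos: [0.4966, -0.3159, 0.0164]
ee_rot: [0.521, 0.854, -0.0, 0.0]
force: [-0.3, 0.5, -0.2]
opening: 0.724
grip_force: 0.0
time_s: 18.95
ee_pos: [0.4995, -0.3179, 0.214]
ee_rot: [0.521, 0.854, -0.0, 0.005]
force: [0.8, -0.8, 0.9]
opening: 0.718
grip_force: 0.0
time_s: 19.45
ee_pos: [0.4707, -0.082, 0.2064]
ee_rot: [0.268, 0.964, 0.0, 0.0]
force: [0.6, -0.1, 0.4]
opening: 0.753
grip_force: 0.0
time_s: 20.12
ee_pos: [0.4457, 0.1505, 0.2063]
ee_rot: [-0.004, 1.0, 0.0, 0.0]
force: [-0.8, -0.9, -0.7]
opening: 0.751
grip_force: 0.0
tcp [445.7 150.5 206.3] yaw 90.33635793950208 n 4191
med z 22.39259666809279 mean [441.65044534 148.70564442  22.32335567] ((443.1610412597656, 148.8069610595703), (43.72065734863281, 60.517940521240234), 89.17195892333984)
box 920 0.028355811526655283 0.001473125882180138 ((-32.80267333984375, -2.047780990600586), (60.826080322265625, 45.6312370300293), 0.14537224173545837)
box 965 0.02842009045475402 0.0014292842516224844 ((29.662912368774414, 1.4854679107666016), (45.55276870727539, 57.94508361816406), 88.9359130859375)
box 186 0.026456347051345752 0.0013807973422873135 ((-29.34935760498047, -0.6130943298339844), (57.993228912353516, 47.306640625), 1.8910707235336304)
box 198 0.02635368001290611 0.0016899434836132009 ((31.374677658081055, 0.5685214996337891), (62.60062789916992, 46.16651153564453), 4.365334987640381)
```

Both steels are flat on the box floor with tops at 28.4 mm and centres at box x -33 and +30. Next I grasp wood B.

```bash

python3 -m inch '[[-0.002,-0.001,-0.04,0,0.25],[0,0,-0.04,0,0.25],[0,0,-0.04,0,0.25],[0,0,-0.04,0,0.25],[0,0,-0.028,0,0.25],[0,0,-0.01,0,0.25],[0,0,0,0,0.25],[0,0,0,0,0.25]]'
python3 -m inch '[[0,0,0,0,0.5],[0,0,0,0,0.7],[0,0,0,0,0.8],[0,0,0,0,0.8],[0,0,0,0,0.8]]'
python3 -m inch '[[0,0,0.02,0,0.8],[0,0,0.03,0,0.8],[0,0,0.03,0,0.8],[0,0,0.03,0,0.8],[0,0,0.03,0,0.8],[0,0,0,0,0.8]]'
```

```text
time_s: 20.93
ee_pos: [0.4445, 0.1469, 0.0088]
ee_rot: [-0.001, 1.0, -0.0, -0.0]
force: [-0.1, 0.5, 0.3]
opening: 0.756
grip_force: 0.0
time_s: 21.35
ee_pos: [0.4454, 0.1477, 0.0103]
ee_rot: [-0.002, 1.0, 0.0, 0.002]
force: [-0.0, -5.2, 11.1]
opening: 0.497
grip_force: 49.4
time_s: 21.85
ee_pos: [0.4471, 0.1484, 0.1546]
ee_rot: [-0.002, 1.0, 0.001, 0.005]
force: [2.2, 0.5, 1.0]
opening: 0.499
grip_force: 52.4
```

```bash

python3 -m inch '[[0.0063,-0.04,0,-0.0846,0.8],[0.0063,-0.04,0,-0.0846,0.8],[0.0063,-0.04,0,-0.0846,0.8],[0.0063,-0.04,0,-0.0846,0.8],[0.0063,-0.04,0,-0.0846,0.8],[0.0063,-0.04,0,-0.0846,0.8],[0.0063,-0.04,0,-0.0846,0.8]]'
python3 -m inch '[[0.0063,-0.04,0,-0.0846,0.8],[0.0063,-0.04,0,-0.0846,0.8],[0.0063,-0.04,0,-0.0846,0.8],[0.0063,-0.04,0,-0.0846,0.8],[0.0063,-0.04,0,-0.0846,0.8],[0.0063,-0.04,0,-0.0846,0.8],[0,0,0,0,0.8],[0,0,0,0,0.8]]'
python3 -m inch '[[0,0,-0.03,0,0.8],[0,0,-0.03,0,0.8],[0,0,-0.025,0,0.8],[0,0,-0.015,0,0.8],[0,0,0,0,0.8],[0,0,0,0,0.8]]'
```

```text
time_s: 22.43
ee_pos: [0.4884, -0.1346, 0.1498]
ee_rot: [0.292, 0.956, -0.0, 0.001]
force: [1.0, 0.5, -0.4]
opening: 0.497
grip_force: 52.3
time_s: 23.1
ee_pos: [0.5261, -0.3747, 0.1494]
ee_rot: [0.522, 0.853, -0.0, 0.001]
force: [-1.1, 1.1, -0.7]
opening: 0.497
grip_force: 52.3
time_s: 23.6
ee_pos: [0.5258, -0.3713, 0.0488]
ee_rot: [0.52, 0.854, 0.0, -0.0]
force: [0.9, -0.6, -0.2]
opening: 0.498
grip_force: 52.4
```

```bash

python3 -m inch '[[0,0,-0.004,0,0.8],[0,0,-0.003,0,0.8],[0,0,-0.002,0,0.8],[0,0,0,0,0.8],[0,0,0,0,0.8]]'
python3 -m inch '[[0,0,-0.001,0,0.8],[0,0,-0.001,0,0.8],[0,0,0,0,0.8]]'
```

```text
time_s: 24.02
ee_pos: [0.5261, -0.3725, 0.0397]
ee_rot: [0.521, 0.854, -0.0, 0.0]
force: [-0.9, 0.7, -0.8]
opening: 0.498
grip_force: 52.4
time_s: 24.27
ee_pos: [0.5263, -0.3726, 0.0383]
ee_rot: [0.521, 0.854, -0.0, 0.0]
force: [-3.5, 2.6, 15.2]
opening: 0.496
grip_force: 54.0
```

```bash

python3 -m inch '[[0,0,0,0,0.4],[0,0,0,0,0.28],[0,0,0,0,0.28],[0,0,0,0,0.28]]'
python3 -m inch '[[0,0,0.03,0,0.28],[0,0,0.04,0,0.28],[0,0,0.04,0,0.28],[0,0,0.04,0,0.28],[0,0,0.02,0,0.28],[0,0,0,0,0.28]]'
python3 -m inch '[[-0.0082,0.0386,0,0.1,0.25],[-0.0082,0.0386,0,0.1,0.25],[-0.0082,0.0386,0,0.1,0.25],[-0.0082,0.0386,0,0.1,0.25],[-0.0082,0.0386,0,0.1,0.25],[-0.0082,0.0386,0,0.1,0.25]]'
python3 -m inch '[[-0.0082,0.0386,0,0.1,0.25],[-0.0082,0.0386,0,0.1,0.25],[-0.0082,0.0386,0,0.1,0.25],[-0.0082,0.0386,0,0.1,0.25],[-0.0082,0.0386,0,0.1,0.25],[0,0,0,0,0.25],[0,0,0,0,0.25],[0,0,0,0,0.25]]'
python3 -c "
from h import *
wlook(.436,.052,.014,.03); boxlook(.022,.06)"
```

```text
time_s: 24.6
ee_pos: [0.526, -0.3724, 0.0372]
ee_rot: [0.521, 0.854, 0.0, -0.0]
force: [-0.0, 0.1, -0.2]
opening: 0.719
grip_force: 0.0
time_s: 25.1
ee_pos: [0.5281, -0.374, 0.2129]
ee_rot: [0.521, 0.854, -0.0, 0.004]
force: [0.9, -0.6, -0.0]
opening: 0.719
grip_force: 0.0
time_s: 25.6
ee_pos: [0.4757, -0.1392, 0.2068]
ee_rot: [0.243, 0.97, 0.0, -0.0]
force: [1.8, 0.0, 0.7]
opening: 0.75
grip_force: 0.0
time_s: 26.27
ee_pos: [0.4358, 0.0523, 0.2071]
ee_rot: [-0.002, 1.0, -0.0, -0.0]
force: [-0.2, -0.4, -0.4]
opening: 0.752
grip_force: 0.0
tcp [435.8  52.3 207.1] yaw 90.19113267395136 n 4154
med z 22.36816589490112 mean [431.5177994   53.30646407  22.31365009] ((432.87567138671875, 53.47872543334961), (43.66925048828125, 60.22200393676758), 88.81611633300781)
box 803 0.02841843612730044 0.0014670043327419053 ((-33.541046142578125, -1.5452957153320312), (61.03721237182617, 45.45756912231445), 0.3915824890136719)
box 1388 0.049802019678253484 0.006572944601641551 ((31.632457733154297, -1.2593116760253906), (45.48074722290039, 61.59096908569336), 89.99974822998047)
```

```bash

python3 -m inch '[[-0.001,0.001,-0.04,0,0.25],[0,0,-0.04,0,0.25],[0,0,-0.04,0,0.25],[0,0,-0.04,0,0.25],[0,0,-0.028,0,0.25],[0,0,-0.01,0,0.25],[0,0,0,0,0.25],[0,0,0,0,0.25]]'
python3 -m inch '[[0,0,0,0,0.5],[0,0,0,0,0.7],[0,0,0,0,0.8],[0,0,0,0,0.8],[0,0,0,0,0.8]]'
python3 -m inch '[[0,0,0.02,0,0.8],[0,0,0.03,0,0.8],[0,0,0.03,0,0.8],[0,0,0.03,0,0.8],[0,0,0.03,0,0.8],[0,0,0,0,0.8]]'
```

```text
time_s: 27.03
ee_pos: [0.4346, 0.0522, 0.0089]
ee_rot: [-0.001, 1.0, -0.0, -0.001]
force: [-0.0, -0.3, 0.2]
opening: 0.749
grip_force: 0.0
time_s: 27.45
ee_pos: [0.4358, 0.053, 0.0106]
ee_rot: [-0.002, 1.0, 0.0, 0.001]
force: [-0.6, -6.2, 12.2]
opening: 0.497
grip_force: 51.3
time_s: 27.95
ee_pos: [0.4377, 0.0534, 0.1548]
ee_rot: [-0.002, 1.0, 0.0, 0.004]
force: [2.4, 0.3, 0.2]
opening: 0.5
grip_force: 51.5
```

```bash

python3 -m inch '[[0.0063,-0.0368,0,-0.11,0.8],[0.0063,-0.0368,0,-0.11,0.8],[0.0063,-0.0368,0,-0.11,0.8],[0.0063,-0.0368,0,-0.11,0.8],[0.0063,-0.0368,0,-0.11,0.8]]'
python3 -m inch '[[0.0063,-0.0368,0,-0.11,0.8],[0.0063,-0.0368,0,-0.11,0.8],[0.0063,-0.0368,0,-0.11,0.8],[0.0063,-0.0368,0,-0.11,0.8],[0.0063,-0.0368,0,-0.11,0.8],[0,0,0,0,0.8],[0,0,0,0,0.8],[0,0,0,0,0.8]]'
python3 -m inch '[[0,0,-0.03,0,0.8],[0,0,-0.025,0,0.8],[0,0,0,0,0.8],[0,0,0,0,0.8],[0,0,0,0,0.8]]'
```

```text
time_s: 28.37
ee_pos: [0.4664, -0.1327, 0.1501]
ee_rot: [0.272, 0.962, -0.0, 0.001]
force: [1.0, 1.6, -0.9]
opening: 0.496
grip_force: 51.5
time_s: 29.03
ee_pos: [0.4974, -0.3145, 0.1495]
ee_rot: [0.521, 0.854, 0.0, -0.0]
force: [-0.2, 0.1, -0.3]
opening: 0.499
grip_force: 51.5
time_s: 29.45
ee_pos: [0.4983, -0.3143, 0.0955]
ee_rot: [0.52, 0.854, -0.0, 0.0]
force: [0.8, -0.2, -0.6]
opening: 0.496
grip_force: 51.5
```

```bash

python3 -m inch '[[0,-0.001,-0.02,0,0.8],[0,0,-0.02,0,0.8],[0,0,-0.01,0,0.8],[0,0,-0.004,0,0.8],[0,0,-0.002,0,0.8],[0,0,0,0,0.8],[0,0,0,0,0.8]]'
python3 -m inch '[[0,0,-0.001,0,0.8],[0,0,-0.001,0,0.8],[0,0,0,0,0.8]]'
```

```text
time_s: 30.03
ee_pos: [0.4984, -0.3161, 0.0393]
ee_rot: [0.521, 0.854, -0.0, 0.001]
force: [-0.5, -0.3, -0.9]
opening: 0.499
grip_force: 51.5
time_s: 30.28
ee_pos: [0.4985, -0.3163, 0.0385]
ee_rot: [0.521, 0.854, -0.0, 0.001]
force: [-5.5, 4.7, 30.1]
opening: 0.5
grip_force: 54.8
```

```bash

python3 -m inch '[[0,0,0,0,0.4],[0,0,0,0,0.28],[0,0,0,0,0.28],[0,0,0,0,0.28]]'
python3 -m inch '[[0,0,0.03,0,0.28],[0,0,0.04,0,0.28],[0,0,0.04,0,0.28],[0,0,0.04,0,0.28],[0,0,0.02,0,0.28],[0,0,0,0,0.28]]' 30
python3 -m inch '[[0.0069,0.0294,0,0.1222,0.05],[0.0069,0.0294,0,0.1222,0.05],[0.0069,0.0294,0,0.1222,0.05],[0.0069,0.0294,0,0.1222,0.05],[0.0069,0.0294,0,0.1222,0.05]]'
python3 -m inch '[[0.0069,0.0294,0,0.1222,0.05],[0.0069,0.0294,0,0.1222,0.05],[0.0069,0.0294,0,0.1222,0.05],[0.0069,0.0294,0,0.1222,0.05],[0,0,0,0,0.05],[0,0,0,0,0.05],[0,0,0,0,0.05]]'
python3 - <<'E'
from h import *
wlook(.561,-.052,.012,.024,.07); boxlook(.022,.06)
cv2.imwrite("pics/w4.png",capture("wrist")[0]);cv2.imwrite("pics/s4.png",capture("side")[0])
E
```

```text
time_s: 30.62
ee_pos: [0.4979, -0.3159, 0.0364]
ee_rot: [0.521, 0.854, -0.0, 0.0]
force: [0.2, -0.5, 0.4]
opening: 0.717
grip_force: 0.0
time_s: 31.12
ee_pos: [0.5, -0.3173, 0.2115]
ee_rot: [0.521, 0.854, -0.0, 0.004]
force: [0.9, -0.3, 0.1]
opening: 0.718
grip_force: 0.0
time_s: 31.53
ee_pos: [0.5321, -0.1674, 0.2057]
ee_rot: [0.237, 0.971, 0.0, -0.0]
force: [0.8, 0.3, -0.1]
opening: 0.951
grip_force: 0.0
time_s: 32.12
ee_pos: [0.5596, -0.0513, 0.2058]
ee_rot: [-0.002, 1.0, -0.0, -0.0]
force: [0.7, 1.0, 0.7]
opening: 0.951
grip_force: 0.0
tcp [559.6 -51.3 205.8] yaw 90.15223040951803 n 5572
med z 18.252572790958375 mean [556.4331176  -52.67100762  18.22088268] ((557.5686645507812, -52.6688232421875), (60.269752502441406, 60.06656265258789), 3.416393518447876)
box 1235 0.04992880078380957 0.008069114343843177 ((-31.713924407958984, -0.5962104797363281), (61.885169982910156, 47.32171630859375), 0.034616194665431976)
box 1378 0.04976914335494592 0.006399349395552786 ((31.94598960876465, -1.1381359100341797), (46.31330108642578, 60.22840881347656), 89.9823989868164)
```

View pics/s4.png

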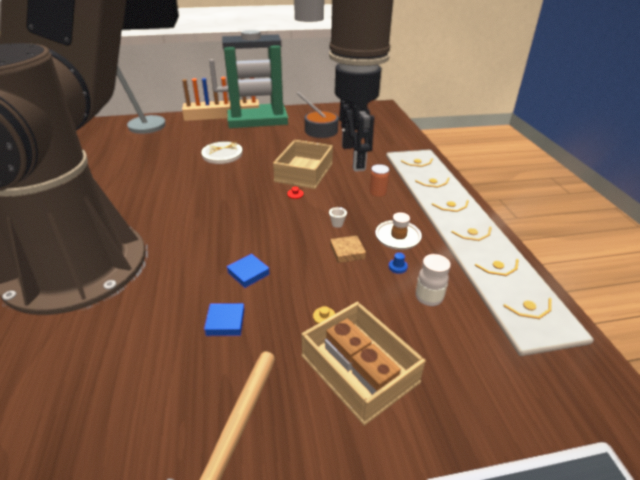

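View pics/w4.png

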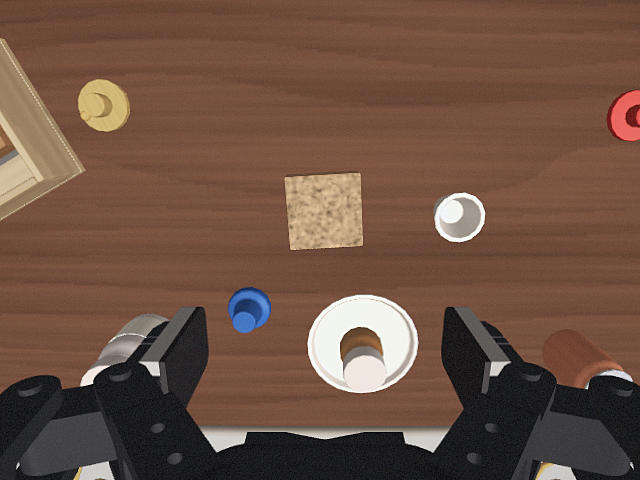

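The side view shows both woods on the steels at (348,337) and (375,367), and the jar upright in the saucer at (400,225). The wrist view shows the speckled cork at (324,212), turned about 3.4°. The brass token is unmoved at (104,105). I'm grasping the cork.

```bash

python3 -m inch '[[0,-0.001,-0.04,0.06,0.05],[0,0,-0.04,0,0.05],[0,0,-0.04,0,0.05],[0,0,-0.04,0,0.05],[0,0,-0.026,0,0.05],[0,0,-0.01,0,0.05],[0,0,0,0,0.05],[0,0,0,0,0.05]]'
python3 -m inch '[[0,0,0,0,0.3],[0,0,0,0,0.5],[0,0,0,0,0.6],[0,0,0,0,0.6],[0,0,0,0,0.6]]'
python3 -m inch '[[0,0,0.02,0,0.6],[0,0,0.03,0,0.6],[0,0,0.03,0,0.6],[0,0,0.04,0,0.6],[0,0,0.04,0,0.6],[0,0,0,0,0.6]]'
```

```text
time_s: 32.98
ee_pos: [0.5602, -0.0527, 0.0109]
ee_rot: [-0.032, 0.999, -0.0, 0.0]
force: [0.7, 0.9, 0.3]
opening: 0.951
grip_force: 0.0
time_s: 33.4
ee_pos: [0.5613, -0.0525, 0.0125]
ee_rot: [-0.032, 0.999, -0.0, 0.002]
force: [-1.9, -1.5, 14.4]
opening: 0.671
grip_force: 29.2
time_s: 33.9
ee_pos: [0.564, -0.0527, 0.179]
ee_rot: [-0.032, 0.999, -0.001, 0.006]
force: [2.7, 0.0, 1.3]
opening: 0.656
grip_force: 32.0
```

```bash

python3 -m inch '[[-0.0048,-0.0292,0,-0.1163,0.6],[-0.0048,-0.0292,0,-0.1163,0.6],[-0.0048,-0.0292,0,-0.1163,0.6],[-0.0048,-0.0292,0,-0.1163,0.6],[-0.0048,-0.0292,0,-0.1163,0.6]]'
python3 -m inch '[[-0.0048,-0.0292,0,-0.1163,0.6],[-0.0048,-0.0292,0,-0.1163,0.6],[-0.0048,-0.0292,0,-0.1163,0.6],[-0.0048,-0.0292,0,-0.1163,0.6],[-0.0048,-0.0292,0,-0.1163,0.6],[0,0,0,0,0.6],[0,0,0,0,0.6],[0,0,0,0,0.6]]'
python3 -m inch '[[0,0,-0.03,0,0.6],[0,0,-0.03,0,0.6],[0,0,-0.025,0,0.6],[0,0,-0.015,0,0.6],[0,0,0,0,0.6],[0,0,0,0,0.6]]'
```

```text
time_s: 34.32
ee_pos: [0.5359, -0.1996, 0.172]
ee_rot: [0.258, 0.966, -0.0, 0.001]
force: [0.8, 0.3, -1.0]
opening: 0.662
grip_force: 31.9
time_s: 34.98
ee_pos: [0.5119, -0.3441, 0.1712]
ee_rot: [0.522, 0.853, 0.0, 0.001]
force: [0.5, 0.8, 0.3]
opening: 0.66
grip_force: 31.9
time_s: 35.48
ee_pos: [0.512, -0.3431, 0.0704]
ee_rot: [0.521, 0.853, 0.0, -0.001]
force: [0.2, -0.3, -0.2]
opening: 0.657
grip_force: 32.0
```

```bash

python3 -m inch '[[0,0,-0.004,0,0.6],[0,0,-0.002,0,0.6],[0,0,0,0,0.6],[0,0,0,0,0.6]]'
python3 -m inch '[[0,0,-0.001,0,0.6],[0,0,-0.001,0,0.6],[0,0,0,0,0.6]]'
```

```text
time_s: 35.82
ee_pos: [0.5123, -0.3444, 0.065]
ee_rot: [0.522, 0.853, -0.0, 0.0]
force: [-0.3, 0.1, 0.0]
opening: 0.665
grip_force: 32.0
time_s: 36.07
ee_pos: [0.5122, -0.3445, 0.0629]
ee_rot: [0.522, 0.853, -0.0, 0.0]
force: [-0.8, 0.9, 9.1]
opening: 0.66
grip_force: 38.5
```

```bash

python3 -m inch '[[0,0,0,0,0.25],[0,0,0,0,0.18],[0,0,0,0,0.18],[0,0,0,0,0.18]]'
python3 -m inch '[[0,0,0.03,0,0.18],[0,0,0.04,0,0.18],[0,0,0.04,0,0.18],[0,0,0.03,0,0.18],[0,0,0,0,0.18]]'
python3 -m inch '[[-0.0085,0.0296,0,0,0.5],[-0.0085,0.0296,0,0,0.5],[-0.0085,0.0296,0,0,0.5],[-0.0085,0.0296,0,0,0.5],[0,0,0,0,0.5],[0,0,0,0,0.5],[0,0,0,0,0.5]]'
python3 - <<'E'
from h import *
boxlook(.04,.075)
wlook(.478,-.226,.012,.026,.06); cv2.imwrite("pics/w5.png",capture("wrist")[0]);
E
```

```text
time_s: 36.4
ee_pos: [0.5119, -0.3442, 0.0622]
ee_rot: [0.522, 0.853, 0.0, -0.0]
force: [-0.1, -0.6, 0.2]
opening: 0.818
grip_force: 0.0
time_s: 36.82
ee_pos: [0.5145, -0.3461, 0.2088]
ee_rot: [0.522, 0.853, -0.0, 0.004]
force: [0.8, -1.3, 0.4]
opening: 0.822
grip_force: 0.0
time_s: 37.4
ee_pos: [0.4783, -0.226, 0.2025]
ee_rot: [0.522, 0.853, -0.0, 0.0]
force: [-1.2, -0.4, -0.3]
opening: 0.5
grip_force: 0.0
box 1007 0.06768357293314564 0.00835759826379401 ((-31.182886123657227, -0.7279796600341797), (61.436553955078125, 62.34572982788086), 89.85846710205078)
box 1664 0.05705350902661038 0.0090897994036998 ((31.15498924255371, -0.6609172821044922), (61.81783676147461, 62.28791809082031), 89.85342407226562)
tcp [ 478.4 -226.4  202.4] yaw 27.02012005149777 n 899
med z 19.881186178857256 mean [ 484.55695973 -248.00764231   19.40215813] ((482.4322509765625, -243.68850708007812), (72.7855224609375, 54.80447769165039), 25.60402488708496)
```

View pics/w5.png

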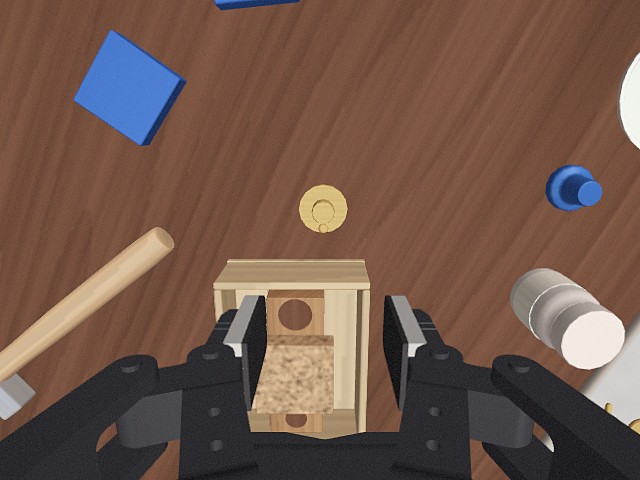

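The cork lies flat across both woods (295,375), and the token knob is at (323,211), centred under the gripper. I'm localising the knob, then grasping it.

```bash
python3 -c "
from h import *
wlook(.478,-.226,.017,.026,.022)"
python3 -m inch '[[0,0,-0.04,0,0.5],[0,0,-0.04,0,0.5],[0,0,-0.04,0,0.5],[0,0,-0.03,0,0.5],[0,0,0,0,0.5],[0,0,0,0,0.5]]' 30
```

```text
tcp [ 478.3 -226.6  202.2] yaw 26.997637102099446 n 392
med z 20.16637544424521 mean [ 474.54474251 -226.48579021   20.12590675] ((474.54693603515625, -226.4818572998047), (16.809724807739258, 17.290687561035156), 69.32994079589844)
time_s: 38.1
ee_pos: [0.4771, -0.2258, 0.0514]
ee_rot: [0.522, 0.853, -0.0, -0.002]
force: [-0.1, 0.1, 0.2]
opening: 0.499
grip_force: 0.0
```

```bash

python3 -m inch '[[-0.001,-0.001,-0.02,0,0.5],[0,0,-0.012,0,0.5],[0,0,-0.006,0,0.5],[0,0,0,0,0.5],[0,0,0,0,0.5]]'
python3 -m inch '[[0,0,0,0,0.7],[0,0,0,0,0.8],[0,0,0,0,0.9],[0,0,0,0,0.95],[0,0,0,0,0.95],[0,0,0,0,0.95]]'
```

```text
time_s: 38.52
ee_pos: [0.4777, -0.2274, 0.0157]
ee_rot: [0.522, 0.853, 0.0, 0.001]
force: [0.5, 0.2, 0.4]
opening: 0.501
grip_force: 0.0
time_s: 39.02
ee_pos: [0.4776, -0.2272, 0.0154]
ee_rot: [0.522, 0.853, 0.0, 0.001]
force: [-0.7, 0.5, 12.1]
opening: 0.184
grip_force: 29.1
```

```bash

python3 -m inch '[[0,0,0.02,0,0.95],[0,0,0.03,0,0.95],[0,0,0.04,0,0.95],[0,0,0.04,0,0.95],[0,0,0.03,0,0.95],[0,0,0,0,0.95]]'
python3 -m inch '[[0.0072,-0.0236,0,0,0.95],[0.0072,-0.0236,0,0,0.95],[0.0072,-0.0236,0,0,0.95],[0.0072,-0.0236,0,0,0.95],[0.0072,-0.0236,0,0,0.95],[0,0,0,0,0.95],[0,0,0,0,0.95],[0,0,0,0,0.95]]'
python3 - <<'E'
from h import *
print(sense()["ee_pos"]);cv2.imwrite("pics/w6.png",capture("wrist")[0])
P=cloud(capture("side")[1],camera_params("side"));z=P[...,2]
q=P[(z>.1)&(z<.19)&(np.hypot(P[...,0]-.512,P[...,1]+.344)<.025)];print(len(q),q[:,2].min(),np.percentile(q[:,2],5))
E
```

```text
time_s: 39.52
ee_pos: [0.4797, -0.2283, 0.1807]
ee_rot: [0.522, 0.853, 0.0, 0.005]
force: [1.3, -1.1, -0.3]
opening: 0.175
grip_force: 29.3
time_s: 40.18
ee_pos: [0.5124, -0.3443, 0.1741]
ee_rot: [0.522, 0.853, 0.0, -0.0]
force: [-0.4, 0.3, 0.1]
opening: 0.176
grip_force: 29.3
[ 0.51241496 -0.34427529  0.17409209]
581 0.1581719680710456 0.16149370641394045
```

View pics/w6.png

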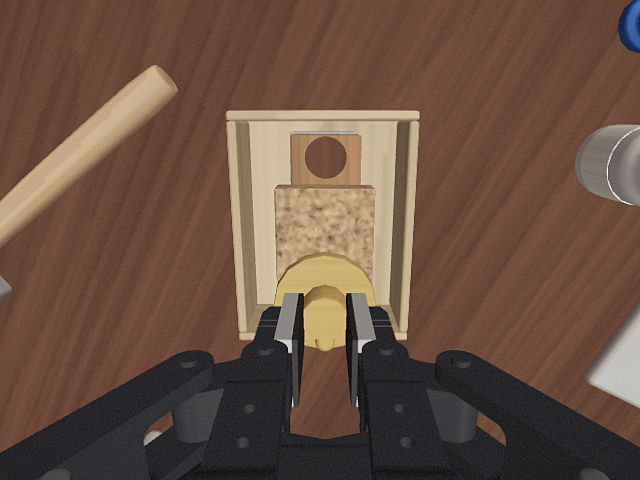

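The token is held upright by its knob at (325,300), above the cork (325,230). Contact should come at TCP z ≈ 83 mm.

```bash

python3 -m inch '[[0,0,-0.03,0,0.95],[0,0,-0.03,0,0.95],[0,0,-0.022,0,0.95],[0,0,0,0,0.95],[0,0,0,0,0.95],[0,0,0,0,0.95]]'
python3 -m inch '[[0,0,-0.004,0,0.95],[0,0,-0.002,0,0.95],[0,0,-0.001,0,0.95],[0,0,0,0,0.95],[0,0,0,0,0.95]]'
python3 -m inch '[[0,0,-0.001,0,0.95],[0,0,0,0,0.95],[0,0,0,0,0.95]]'
```

```text
time_s: 40.78
ee_pos: [0.5136, -0.3448, 0.0936]
ee_rot: [0.522, 0.853, -0.0, 0.001]
force: [-0.7, -0.8, 0.4]
opening: 0.178
grip_force: 29.4
time_s: 41.2
ee_pos: [0.513, -0.3449, 0.0856]
ee_rot: [0.522, 0.853, -0.0, 0.0]
force: [0.3, 0.7, -0.3]
opening: 0.183
grip_force: 29.4
time_s: 41.45
ee_pos: [0.5129, -0.3449, 0.0843]
ee_rot: [0.522, 0.853, -0.0, 0.0]
force: [-0.0, 0.1, -0.0]
opening: 0.181
grip_force: 29.3
```

```bash

python3 -m inch '[[0,0,-0.001,0,0.95],[0,0,-0.0005,0,0.95],[0,0,0,0,0.95],[0,0,0,0,0.95]]'
python3 -m inch '[[0,0,0,0,0.7],[0,0,0,0,0.5],[0,0,0,0,0.4],[0,0,0,0,0.4]]'
python3 -m inch '[[0,0,0.03,0,0.4],[0,0,0.04,0,0.4],[0,0,0.04,0,0.4],[0.01,0.03,0.03,0,0.4],[0.01,0.03,0.01,0,0.4],[0.01,0.03,0,0,0.4],[0.01,0.03,0,0,0.4],[0,0,0,0,0.4]]'
python3 - <<'E'
from h import *
P=cloud(capture("side")[1],camera_params("side"));z=P[...,2]
for lo,hi,r in((.084,.095,.03),(.065,.08,.03)):
    q=P[(z>lo)&(z<hi)&(np.hypot(P[...,0]-.513,P[...,1]+.344)<r)];print(len(q),q.mean(0),q[:,2].std())
cv2.imwrite("pics/s7.png",capture("side")[0])
E
```

```text
time_s: 41.78
ee_pos: [0.5131, -0.3449, 0.0834]
ee_rot: [0.522, 0.853, -0.0, 0.0]
force: [-3.2, 1.7, 10.4]
opening: 0.18
grip_force: 30.6
time_s: 42.12
ee_pos: [0.5129, -0.3448, 0.0827]
ee_rot: [0.522, 0.853, 0.0, -0.0]
force: [-0.4, 0.0, 0.6]
opening: 0.599
grip_force: 0.0
time_s: 42.78
ee_pos: [0.5537, -0.2217, 0.2319]
ee_rot: [0.521, 0.853, 0.001, 0.0]
force: [-0.4, 0.7, -0.6]
opening: 0.595
grip_force: 0.0
103 [ 0.51247751 -0.34567575  0.08790222] 0.0012179355664277422
875 [ 0.51137316 -0.34884694  0.07079171] 0.003261488993150504
```

View pics/s7.png

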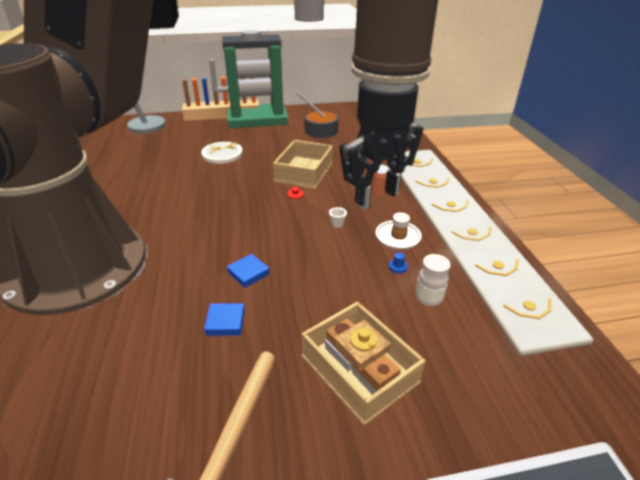

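The token stands knob-up on the cork at (363,337), with the knob top at 88 mm. The jar is in the saucer (400,225), and box_a and the bystanders are untouched.

```bash
python3 -m inch '[[0,0,0,0,0.4],[0,0,0,0,0.4],[0,0,0,0,0.4],[0,0,0,0,0.4]]' && python3 -c "
from bench import *
print(sign_off())"
```

```text
time_s: 43.22
ee_pos: [0.5522, -0.227, 0.2313]
ee_rot: [0.523, 0.853, -0.0, -0.0]
force: [-0.4, 0.0, 0.3]
opening: 0.6
grip_force: 0.0
the job is handed in; nothing more can be done
None
```

I packed box_b (two steel, two wood, one cork) with the brass token knob-up on top and stood its jar in the saucer, then handed the job in at about 43 s; no verdict came back, but the last side view showed everything in place.

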